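# Pack the slide box and clamp the case shut

## Task

Pack the box of microscope slides: lay it flat inside the open grey metal transport case, then put the loose lid on the case, tucking one long edge under the two hooks first and lowering the other edge, and finally swing the lever clamp over the lid until it is fully home and the lid is pressed down flush all round. Leave the bottles and the beaker alone.

Things in the scene. Friction and masses are not known exactly. Their poses are not given: they have to be found in the camera images.
- case: Open grey-painted metal transport case, fixed to the worktop: outside 206 (its x) x 136 (its y) x 46 mm high, walls 4 mm, inside 198 x 128 mm, inner floor 4 mm and rim 46 mm above the origin, which is the centre of its underside (z up). Two steel hooks on its +y long side; a black rubber seal on the rim and a lever clamp on its -y long side.
- hook_a (a point): Lower inner edge of the lip of one hook, in the middle of its 36 mm length: case x -65, y +56, z 59 mm, so a slot 13 mm high over the rim. The lip is 5 mm thick; the hook's upright back stop, 4 mm outside the wall, has its inner face at case y = +72 mm. Axes as the case's.
- hook_b (a point): The same point of the other hook, at case x = +65 mm.
- seal_mid (a point): Top middle of the black sprung seal strip, 186 x 4 mm, on the clamp-side rim: case y -66, z 50 mm (4 mm proud of the rim). About 5 N starts it, 15 N presses it level with the rim.
- lid: Loose grey-painted metal lid, 206 (its x) x 136 (its y) mm, 0.32 kg (varies), starts flat on the worktop, handle up; same either way round. Origin: centre of its skirt's underside. Plate underside 10, top 15 mm above it; skirt 186 x 120 mm outside, 10 mm deep, fits inside the case. Seated: origin 36 mm above the case's origin, centred to 4 mm; unclamped, the seal holds that edge 4 mm up (0.03 rad).
- lid_edge (a point): Middle of the lower edge of the lid's +y long side (lid y +68, z 10 mm). The hooks stop a lid laid down level: either long edge must enter under both lips with the lid tilted (0.15 to 0.3 rad, clamp side high), go in up to the back stop, then the other edge is lowered onto the seal.
- lid_handle (a point): Centre of the black handle bar along the lid's x, 49 mm above the lid's origin: 110 mm long, 14 mm wide (y), 16 mm high, flat sides, 26 mm free below it, feet at lid x = -47 and +47 mm.
- slide_box: Flat white carton of microscope slides, 55 (its x) x 165 (its y) x 28 mm (z), 0.24 kg (varies), lying on the worktop. Origin: centre of its underside. It fits flat in the case only with its long y axis along the case's x.
- clamp (a joint): Angle of the lever clamp on the case (rad): 0 = shut, fully home, nose on the lid; grows as the lever swings out and down away from the case; it starts open at 0.9 to 1.1 (limit 1.2). Hinge axis along the case's x through point clamp_pivot. Stiff friction hinge (0.45 N m), stays where it is left; the nose meets the unclamped lid at about 0.25 rad, and the last part takes about 15 N of level push at the tab. A steel stop at 0.
- clamp_pivot (a point): Middle of the clamp's hinge axis: y = -78 mm, z = 30 mm in the case's frame. Axes as the case's.
- clamp_tab (a point): Middle of the outer top edge of the clamp's thumb tab (the tab is 50 mm wide along the case's x, its rounded edge 3 mm in radius): 64 mm above the pivot and 10 mm outwards when shut. Push it from outside, towards the case, following its arc up and over the pivot: a purely level push jams by friction while the lever is far open.
- media_bottle: Bystander: clear screw-cap bottle, 56 mm in diameter, 105 mm high, upright behind the work. Origin: centre of its base.
- small_amber: Bystander: amber bottle, 51 mm in diameter, 90 mm high, upright. Origin: centre of its base.
- beaker: Bystander: empty glass beaker, 73 mm in diameter, 94 mm high, upright. Origin: centre of its base.
Mind the look-alikes: they are no part of the job. There is more than one size of the slide_box; the job needs the larger.

How it is judged:
By the outcome, as a careful person would: the job done as asked, in the order asked, and still so for the second after the job is handed in, with the robot touching nothing.
It also fails if it takes over 72 s, if anything falls off the work surface, if the arm or the gripper's body presses on something with over 40 N, if the wrist force passes 120 N, or if a joint passes its speed limit or range.

## Robot

A 7-joint arm with a two-finger parallel gripper is mounted at the origin on a cart in front of the work surface, level with it; the furniture and walls round the work are solid. World frame = base frame: x ahead of the robot, y to its left, z up, the work surface at z = 0. Lengths are in m, angles in rad, forces in N, time in s.
With the tool pointing down it reaches from about 0.35 to 0.775 m from the base axis. Payload 3.1 kg.
Tool frame: the origin (TCP) lies between the finger pads; the fingertips stand 19 mm ahead of it and the grasp point (between the pads) is the TCP; z points along the fingers, x is the direction in which the jaws open and shut, and the axes are right-handed (so a half turn about z gives the same grasp; the last joint's range is limited). The gripper opens to 85 mm and grips with 20 to 120 N. Pads are 22 mm wide; open, the fingers measure 114 mm over their backs; the gripper's body (76 mm by 85 mm) begins 54 mm behind the grasp point. The pads swing forward as they close: fully open they stand 13 mm farther back than shut.
Start: joints at [-1.261, 0.311, 0.014, 1.512, -0.004, 1.319, -0.027], TCP at [0.189, 0.516, 0.25] pointing down, gripper open.
Joint ranges: [-2.7, 2.7], [-0.3, 1.91], [-1.27, 1.3], [0.12, 2.57], [-1.44, 4.58], [0.2, 2.03], [-3.05, 3.05]. Speed limits (rad/s): [2.79, 2.79, 3.14, 3.14, 3.14, 3.14, 3.14].

## Interface

Orientations are given as a unit quaternion [x, y, z, w].
In Python, from rig import robot gives the robot as it stands. Calls block until the motion is done:
- robot.move_pose(position, orientation): joint-space move of the TCP to a pose.
- robot.movel(position, attitude=None, max_speed=0.15, contact_N=None): straight line of the TCP; attitude=None keeps the orientation; max_speed is the mean speed in m/s. With contact_N (N) it stops when the force on the tool has changed by that much, and returns True; else False.
- robot.move_j(angles): joint-space move.
- robot.open() and robot.grasp(squeeze=None): open the fingers fully, or close them until they stop; squeeze is the grip in N (None keeps the last).
- robot.sleep(seconds).
- robot.ik(position, orientation): joint angles nearest the present ones, or None.
- robot.sense(): the state.
- robot.get_image(name): name is "scene" or "top" or "wrist"; returns a dict with "color" (420x560x3 uint8, red, green, blue), "mtx" (3x3 intrinsics, pixels), "origin" and "attitude" of the camera in the world. Camera axes: x right, y up, looking along -z (the intrinsics and any distortion apply to the point x, -y, -z); pixel columns grow to the right and rows downward; lengths in m; the calibration is good to about 2 mm. A picture is of the moment at which its call begins. There is no depth.
A pose or a line that the arm cannot do raises robot.Unreachable and nothing moves.
- robot.close_job(): hands the job in, once; it reports no verdict.
Trained networks look in a picture, given as the dict that the camera call returned (one of the last four; its "shot" number tells which), for a name from the list of things; names that differ only in an ending like _2 or _b are one class to them, and where a whole thing is asked for, a point or a joint stands for the part that bears it (a point fixed in the world has none). Each returns a list of dicts, best first, with "conf" (0 to 1); they miss things now and then, are a little off and sometimes report something else, mostly with a low value. They report only what shows in the picture. A call takes as long as a camera call. They do not tell look-alikes from the thing itself.
- robot.boxes_of(picture, name): "box" ([centre column, centre row, width, height] in pixels, round what is visible of it).
- robot.regions_of(picture, name): "region" (420x560 bool, what is visible of it) and "box" ([centre column, centre row, width, height] in pixels, round what is visible of it).
- robot.pinpoint(picture, name): "centre" ([column, row] in pixels: a listed point, or the origin of a listed thing).
The state is a dict: "time": time; "joint_positions": joint angles; "qd": joint speeds; "effort": joint torques, N m; "tcp_pos": TCP position; "tool_rot": TCP orientation; "contact_force": force on the tool from outside, world axes, zero at the start; "wrist_torque": the same for the moment, N m; "gripper_width": finger opening in m.
Only numpy, scipy, OpenCV 4.12 (cv2) and the standard library are available. Lean on these libraries where they do the work, as an engineer would, in place of code of your own. Each camera call takes 0.05 s, during which the arm holds its last target.

## Working session

There is one attempt and no reset: what is moved stays moved. The work goes in short steps, each a Python script; the robot and the scene stay as the last script left them, time stands still between calls to the robot, and variables do not carry over. Pictures are saved under pics/ and viewed, and the job is handed in when it is done.

```bash
ls; mkdir -p pics; python3 - <<'E'
from rig import robot
import cv2,numpy as np
for n in ["scene","top"]:
    p=robot.get_image(n); cv2.imwrite(f"pics/{n}0.png",p["color"][:,:,::-1])
    print(n,p["mtx"],p["origin"],p["attitude"],[k for k in p])
    for t in ["case","lid","slide_box","clamp","hook_a","lid_handle","media_bottle","small_amber","beaker"]:
        print(t,[(np.round(d["box"]),round(d["conf"],2)) for d in robot.boxes_of(p,t)])
    for t in ["case","lid","slide_box","clamp_tab","clamp_pivot","hook_a","lid_handle","seal_mid"]:
        print(t,[(np.round(d["centre"],1),round(d["conf"],2)) for d in robot.pinpoint(p,t)])
print(robot.sense())
E
```

```text
pics
scene [[439.28897923   0.         286.6629458 ]
 [  0.         439.28897923 211.52235371]
 [  0.           0.           1.        ]] [ 0.00749676 -0.80657458  0.88826326] [ 0.42294334 -0.11659531 -0.26439712  0.85884727] ['color', 'mtx', 'origin', 'attitude', 'shot']
case [(array([285., 232.,  84.,  62.]), 0.92), (array([354., 316.,  93.,  76.]), 0.39)]
lid [(array([354., 315.,  93.,  75.]), 0.78), (array([287., 232.,  78.,  57.]), 0.54)]
slide_box [(array([236., 191.,  45.,  27.]), 0.84), (array([189., 213.,  27.,  27.]), 0.84), (array([286., 232.,  80.,  61.]), 0.52)]
clamp [(array([300., 244.,  19.,  20.]), 0.76)]
hook_a [(array([285., 231.,  85.,  60.]), 0.57), (array([298., 245.,  18.,  15.]), 0.54)]
lid_handle [(array([353., 313.,  90.,  77.]), 0.73), (array([287., 231.,  83.,  62.]), 0.31)]
media_bottle [(array([347., 202.,  18.,  35.]), 0.57), (array([354., 313.,  91.,  78.]), 0.49)]
small_amber []
beaker [(array([414., 264.,  34.,  44.]), 0.91)]
case [(array([281.8, 235.3]), 0.92)]
lid [(array([356.6, 315.3]), 0.66)]
slide_box [(array([184.8, 214.2]), 0.71), (array([237
[... 1634 characters left out ...]
ray([-1.26069529,  0.3109107 ,  0.01397962,  1.51147582, -0.00440124,
        1.31918541, -0.02721336]), 'qd': array([-1.39098355e-03,  1.63476493e-03, -1.90805199e-05,  8.78596809e-04,
        4.49516011e-04,  5.33814370e-04, -2.28922317e-04]), 'effort': array([ 1.55330335e-04, -3.79794896e+01,  1.45846973e-01, -2.30855531e+01,
        1.21841807e-02,  2.00700000e-03,  9.95400967e-06]), 'tcp_pos': array([0.18949379, 0.51635855, 0.25030769]), 'tool_rot': array([ 8.19912327e-01,  5.72489106e-01,  2.48460497e-05, -9.73959222e-06]), 'contact_force': array([-0.83168218, -0.39772667,  0.48593731]), 'wrist_torque': array([ 0.04141439, -0.00402565, -0.01484383]), 'gripper_width': 0.085317966906798}
```

View images.

```bash
python3 - <<'E'
import cv2
a=cv2.imread("pics/top0.png"); cv2.imwrite("pics/top0c.png",cv2.resize(a[110:345,130:490],None,fx=2.2,fy=2.2,interpolation=cv2.INTER_CUBIC))
a=cv2.imread("pics/scene0.png"); cv2.imwrite("pics/scene0c.png",cv2.resize(a[150:370,150:460],None,fx=2.5,fy=2.5,interpolation=cv2.INTER_CUBIC))
E
```

```text
(no output)
```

View pics/top0c.png

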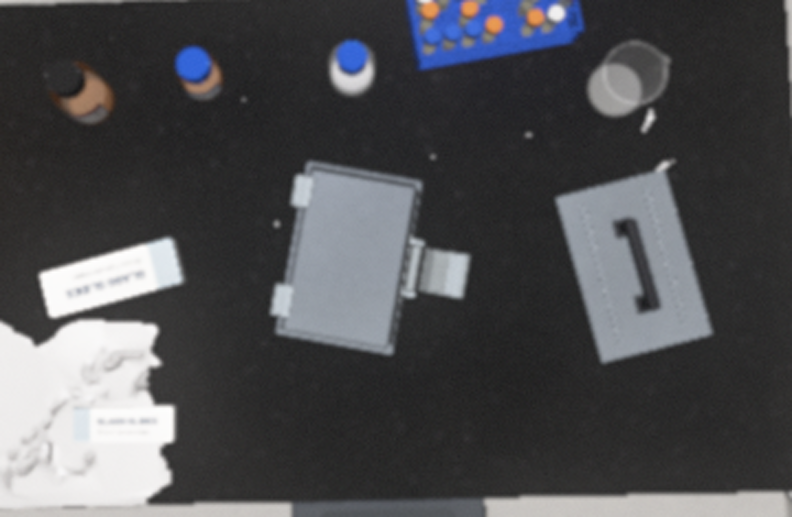

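View pics/scene0c.png

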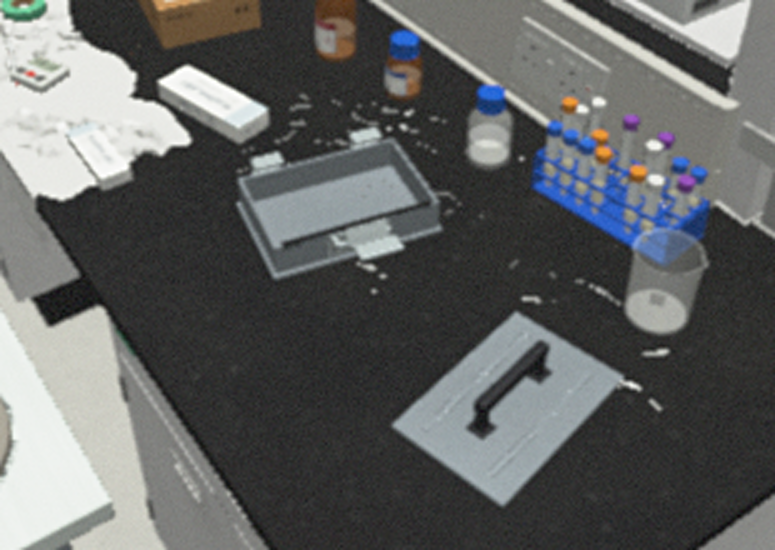

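```bash
cat > h.py <<'E'
from rig import robot
import numpy as np,cv2
from scipy.spatial.transform import Rotation as R
from scipy.optimize import minimize
def proj(p,X):
    X=np.atleast_2d(X); c=R.from_quat(p["attitude"]).inv().apply(X-p["origin"])
    c=c*[1,-1,-1]; u=c@np.asarray(p["mtx"]).T; return u[:,:2]/u[:,2:]
def unproj(p,uv,z):
    d=np.linalg.inv(p["mtx"])@[uv[0],uv[1],1]; d=R.from_quat(p["attitude"]).apply(d*[1,-1,-1])
    o=np.asarray(p["origin"]); return o+d*(z-o[2])/d[2]
def box(sx,sy,z0,z1): return np.array([[a*sx/2,b*sy/2,z] for a in(-1,1) for b in(-1,1) for z in(z0,z1)])
def fit(views,pts,x0,S=4):
    # views: [(pic,mask)], IoU fit of planar pose
    def mask(p,x):
        w=R.from_euler('z',x[2]).apply(pts)+[x[0],x[1],0]
        h=cv2.convexHull((proj(p,w)*S*16).astype(np.float32)).astype(np.int32)
        m=np.zeros((420*S,560*S),np.uint8); cv2.fillConvexPoly(m,h,1,cv2.LINE_8,4); return m
    big=[cv2.resize(m.astype(np.float32),None,fx=S,fy=S,interpolation=cv2.INTER_LINEAR)>.5 for _,m in views]
    def cost(x):
        c=0
        for (p,_),b in zip(views,big):
            m=mask(p,x)>0; c-=(m&b).sum()/(m|b).sum()
        return c/len(views)
    best=None
    for dy in(0,.1,-.1):
        s=np.array([x0[0],x0[1],x0[2]+dy]); sim=np.array([s,s+[.02,0,0],s+[0,.02,0],s+[0,0,.1]])
        r=minimize(cost,s,method='Nelder-Mead',options=dict(initial_simplex=sim,xatol=2e-4,fatol=1e-4,maxiter=120))
        if best is None or r.fun<best.fun: best=r
    return best.x,best.fun
E
python3 - <<'E'
from h import *
V={n:robot.get_image(n) for n in("top","scene")}
t=V["top"]; s=V["scene"]
def near(L,uv): 
    L=[d for d in L if np.hypot(d["box"][0]-uv[0],d["box"][1]-uv[1])<15]; return L[0] if L else None
for n,ut,us,dim,yaw in [("slide_box",(180,239),(236,191),box(.055,.165,0,.028),None),("lid",(417,232),(354,316),box(.206,.136,.010,.015),None),("case",(297,229),(285,232),box(.206,.136,0,.046),None)]:
    vs={}
    for p,u,k in((t,ut,"top"),(s,us,"scene")):
        d=near(robot.regions_of(p,n),u)
        if d: vs[k]=(p,d["region"]); print(n,k,d["region"].sum())
    m=vs["top"][1]; r=cv2.minAreaRect(np.argwhere(m)[:,::-1].astype(np.float32)); b=cv2.boxPoints(r)
    W=np.array([unproj(t,q,.02)[:2] for q in b]); c=W.mean(0); e0,e1=W[1]-W[0],W[2]-W[1]
    print(n,"rect sides",np.linalg.norm(e0),np.linalg.norm(e1),c)
    l=e0 if np.linalg.norm(e0)>np.linalg.norm(e1) else e1
    yaw=np.arctan2(l[1],l[0])-(np.pi/2 if n=="slide_box" else 0)
    for ks in(["top"],["scene"],["top","scene"]):
        if all(k in vs for k in ks): print(n,ks,fit([vs[k] for k in ks],dim,[*c,yaw]))
for n,z in(("hook_a",.059),("seal_mid",.05),("clamp_pivot",.03),("lid_handle",.049),("clamp_tab",.06)):
    for k,p in V.items():
        print(n,k,[(np.round(unproj(p,d["centre"],z),4),round(d["conf"],2)) for d in robot.pinpoint(p,n)])
for n,z in(("media_bottle",0),("small_amber",0),("beaker",0)):
    print(n,[(np.round(unproj(t,d["centre"],z),3),round(d["conf"],2)) for d in robot.pinpoint(t,n)])
print(robot.sense()["time"])
E
```

```text
slide_box top 1238
slide_box scene 714
slide_box rect sides 0.17017939523463957 0.056254612079433865 [0.52813261 0.34444001]
slide_box ['top'] (array([ 0.52670622,  0.34389956, -2.90201673]), np.float64(-0.9042941982640476))
slide_box ['scene'] (array([ 0.52715869,  0.33828653, -2.92171151]), np.float64(-0.9595616345255289))
slide_box ['top', 'scene'] (array([ 0.52711606,  0.3401054 , -2.91736503]), np.float64(-0.9214567060461741))
lid top 3880
lid scene 3613
lid rect sides 0.13654859742021286 0.2048305084842819 [ 0.52606883 -0.28610058]
lid ['top'] (array([ 0.52650512, -0.28850582, -2.90457308]), np.float64(-0.9527910832719234))
lid ['scene'] (array([ 0.52519092, -0.29216257, -2.91357038]), np.float64(-0.9685348735686222))
lid ['top', 'scene'] (array([ 0.52521654, -0.29088177, -2.90916888]), np.float64(-0.9539543056361757))
case top 4902
case scene 3206
case rect sides 0.21337297496807545 0.2243392714019443 [0.53932672 0.02509652]
case ['top'] (array([ 0.51283636,  0.03199909, -1.93568345]), np.float64(-0.5985472048529072))
case ['scene'] (array([ 0.54197752,  0.04775654, -0.2147577
[... 356 characters left out ...]
5337, -0.016 ,  0.05  ]), 0.89)]
seal_mid scene [(array([ 0.5402, -0.0165,  0.05  ]), 0.75)]
clamp_pivot top [(array([ 0.5298, -0.019 ,  0.03  ]), 0.79)]
clamp_pivot scene [(array([ 0.5256, -0.0217,  0.03  ]), 0.81)]
lid_handle top [(array([ 0.5318, -0.2779,  0.049 ]), 0.61), (array([ 0.5237, -0.0832,  0.049 ]), 0.43)]
lid_handle scene [(array([ 0.5273, -0.2895,  0.049 ]), 0.74)]
clamp_tab top [(array([ 0.5279, -0.0776,  0.06  ]), 0.78), (array([0.5428, 0.0516, 0.06  ]), 0.33)]
clamp_tab scene [(array([ 0.5138, -0.0765,  0.06  ]), 0.79)]
media_bottle [(array([0.769, 0.047, 0.   ]), 0.97)]
small_amber [(array([0.772, 0.237, 0.   ]), 0.81)]
beaker [(array([ 0.748, -0.282,  0.   ]), 0.62)]
2.85
```

```bash
cat >> h.py <<'E'
def down(phi): return (R.from_euler('z',phi)*R.from_euler('x',np.pi)).as_quat()
def save(p,name): cv2.imwrite(f"pics/{name}.png",p["color"][:,:,::-1])
def st(): 
    s=robot.sense(); print("t",round(s["time"],2),"tcp",np.round(s["tcp_pos"],4),"F",np.round(s["contact_force"],1),"w",round(s["gripper_width"],4),"q",np.round(s["joint_positions"],2))
E
python3 - <<'E'
from h import *
robot.move_pose([.50,.06,.36],down(1.36)); st()
p=robot.get_image("wrist"); save(p,"w1"); print(p["origin"],p["attitude"],p["mtx"])
import pickle; pickle.dump(p,open("w1.pkl","wb"))
for n,z in(("hook_a",.059),("seal_mid",.05),("clamp_pivot",.03),("clamp_tab",.056),("case",0)):
    print(n,[(np.round(d["centre"],1),np.round(unproj(p,d["centre"],z),4),round(d["conf"],2)) for d in robot.pinpoint(p,n)])
E
```

```text
t 4.88 tcp [0.4998 0.0615 0.3596] F [-0.2  0.6  0.8] w 0.0854 q [-0.61  0.19  0.56  1.43 -0.1   1.55  1.31]
[0.41820436 0.07812614 0.48299504] [-0.12716313 -0.10252806  0.62150241  0.76619337] [[362.48985169   0.         276.75918066]
 [  0.         362.48985169 211.77336159]
 [  0.           0.           1.        ]]
hook_a [(array([324.1, 244.4]), array([0.6148, 0.0979, 0.059 ]), 0.79), (array([324.5, 144.3]), array([0.4898, 0.1193, 0.059 ]), 0.72)]
seal_mid [(array([224.5, 199. ]), array([ 0.5325, -0.013 ,  0.05  ]), 0.69)]
clamp_pivot [(array([219.7, 194. ]), array([ 0.5299, -0.0216,  0.03  ]), 0.85)]
clamp_tab [(array([166.4, 202.2]), array([ 0.5201, -0.0829,  0.056 ]), 0.9), (array([219.8, 196.2]), array([ 0.5262, -0.0165,  0.056 ]), 0.31)]
case [(array([276. , 190.1]), array([0.5479, 0.0492, 0.    ]), 0.82)]
```

View pics/w1.png

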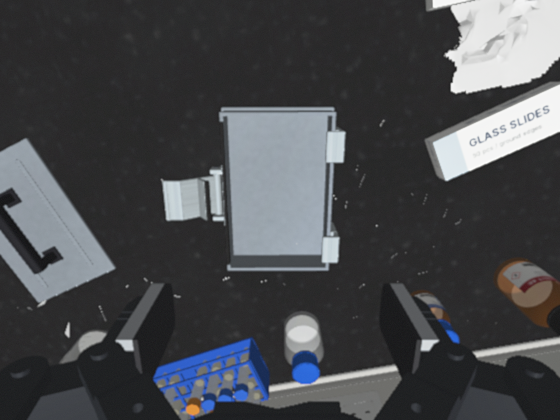

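```bash
python3 - <<'E'
import cv2
a=cv2.imread("pics/w1.png"); cv2.imwrite("pics/w1c.png",cv2.resize(a[95:285,155:355],None,fx=3.15,fy=3.15,interpolation=cv2.INTER_CUBIC))
E
```

```text
(no output)
```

View pics/w1c.png

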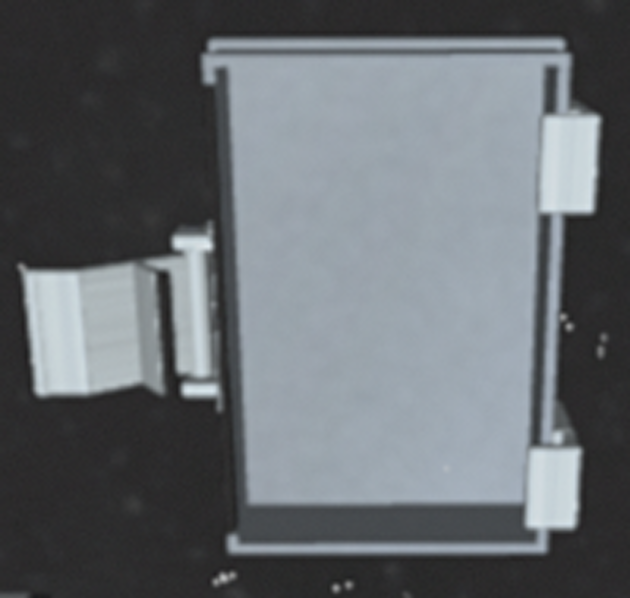

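```bash
python3 - <<'E'
from h import *
import pickle; from scipy.optimize import least_squares
p=pickle.load(open("w1.pkl","rb"))
pts=[((203,54),(-103,-68,46)),((572,54),(-103,68,46)),((548,551),(103,68,46)),((228,552),(103,-68,46)),
((544,114),(-83,56,64)),((540,212),(-47,56,64)),((530,447),(47,56,64)),((526,526),(83,56,64)),
((247,503),(99,-64,4)),((525,503),(99,64,4))]
uv=np.array([a for a,_ in pts])/3.15+[155,95]-.34; X=np.array([b for _,b in pts])/1e3
def f(x,full=False):
    w=R.from_euler('z',x[2]).apply(X)+[x[0],x[1],x[3] if len(x)>3 else 0]
    return (proj(p,w)-uv).ravel()
for x0 in([.543,.05,-.21],[.543,.05,-.21,0]):
    r=least_squares(f,x0,loss='soft_l1'); print(r.x,np.round(f(r.x),1).reshape(-1,2).tolist())
E
```

```text
[ 0.54419309  0.05242513 -0.20701307] [[0.3, -0.2], [-0.0, -0.3], [-0.4, 0.4], [0.3, 0.1], [-0.2, -0.1], [-0.3, 0.2], [-0.3, 0.1], [-0.2, 1.0], [0.6, -0.5], [0.4, -0.6]]
[ 5.44138871e-01  5.24228924e-02 -2.07005284e-01  2.07144510e-04] [[0.2, -0.2], [-0.0, -0.3], [-0.3, 0.4], [0.2, 0.1], [-0.2, -0.1], [-0.3, 0.2], [-0.3, 0.1], [-0.2, 1.0], [0.6, -0.5], [0.5, -0.5]]
```

```bash
python3 - <<'E'
from h import *
import pickle
p=pickle.load(open("w1.pkl","rb"))
print(proj(p,[[.4998,.0615,z] for z in (.36,.2,.1,.02)]))
T=R.from_quat(down(1.36)); print("cam offset in tool", T.inv().apply(np.array(p["origin"])-[.4998,.0615,.3596]))
for phi in(.224,.224+np.pi): print(phi,robot.ik([.527,.341,.2],down(phi)),robot.ik([.527,.341,.022],down(phi)))
for phi in(1.364,1.364-np.pi): print(phi,robot.ik([.544,.052,.2],down(phi)),robot.ik([.544,.052,.03],down(phi)))
for phi in(1.803,1.803-np.pi): print(phi,robot.ik([.525,-.29,.05],down(phi)))
E
```

```text
[[278.5154486  310.91580547]
 [277.80019312 196.54204607]
 [277.63571624 170.24117826]
 [277.55233838 156.90854509]]
cam offset in tool [-0.00081485 -0.08326832 -0.12339504]
0.224 [-0.94892792  0.53862776  0.54611526  1.3763681  -0.27987353  1.30338204
 -0.16825414] [-0.92187019  0.71571549  0.49098213  1.56300613 -0.38699618  0.96094012
 -0.08506779]
3.3655926535897933 [-0.7020793   0.50056135  0.15453474  1.36495778 -0.07713879  1.28191896
  2.82135207] [-0.6953386   0.67292066  0.14110918  1.55276912 -0.11009249  0.92368933
  2.8474305 ]
1.364 [-0.53836967  0.36539392  0.54826209  1.61896432 -0.20010847  1.21369187
  1.41478085] [-0.47612812  0.56475503  0.47563196  1.80024672 -0.33048247  0.85600797
  1.51944351]
-1.777592653589793 [-0.84455391  0.48557372  1.02321067  1.62924971 -0.43006627  1.27213901
 -1.52082996] [-0.76033414  0.70147046  0.9123212   1.81045115 -0.66693885  0.97044858
 -1.34039544]
1.803 [ 0.01519234  0.6780786   0.69007748  1.63600185 -0.49171128  1.00807879
  2.66784267]
-1.3385926535897932 [-0.11670711  0.76748596  0.92535043  1.6409743  -0.6780719   1.08477573
 -0.33270291]
```

```bash
python3 - <<'E'
from h import *
robot.move_pose([.527,.341,.20],down(.224)); st()
p=robot.get_image("wrist"); save(p,"w2")
L=robot.regions_of(p,"slide_box"); print([(np.round(d["box"]),round(d["conf"],2)) for d in L])
for d in L[:1]:
    m=d["region"]; print(fit([(p,m)],box(.055,.165,0,.028),[.527,.341,.224],S=2))
print(proj(p,[[.527,.341,.028]]))
E
```

```text
t 6.5 tcp [0.5279 0.3398 0.2007] F [-0.5 -0.2  0.2] w 0.0857 q [-0.95  0.54  0.55  1.38 -0.28  1.3  -0.17]
[(array([275., 180.,  71., 192.]), 0.91), (array([ 78., 149.,  68., 152.]), 0.74)]
(array([0.52742998, 0.34155376, 0.24255707]), np.float64(-0.9751189532117367))
[[276.42322514 189.18226275]]
```

View pics/w2.png

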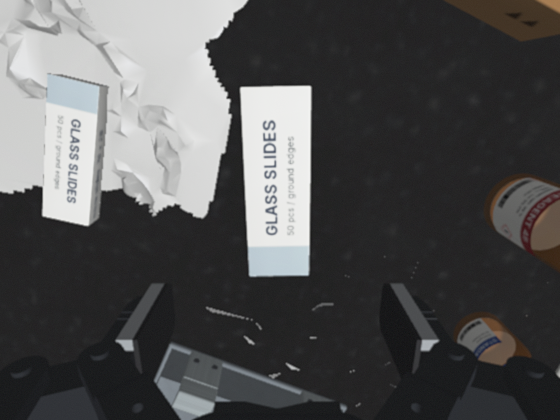

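```bash
python3 - <<'E'
from h import *
q=down(.2426)
robot.move_pose([.5274,.3415,.10],q)
print(robot.movel([.5274,.3415,.024],q,max_speed=.1,contact_N=8)); st()
robot.grasp(45); st()
robot.movel([.5274,.3415,.16],q,max_speed=.2); st()
robot.move_pose([.5442,.0524,.17],down(1.364)); st()
p=robot.get_image("scene"); save(p,"s2"); p=robot.get_image("wrist"); save(p,"w3")
E
python3 -c "
import cv2,numpy as np
a=cv2.imread('pics/s2.png')[130:300,180:400];b=cv2.imread('pics/w3.png')
cv2.imwrite('pics/c2.png',np.hstack([cv2.resize(a,(518,400)),cv2.resize(b,(280,210))[:, :].copy() if 0 else cv2.copyMakeBorder(cv2.resize(b,(280,210)),0,190,0,0,cv2.BORDER_CONSTANT)]))"
```

```text
False
t 7.99 tcp [0.5282 0.3418 0.0248] F [-0.1  0.2  0. ] w 0.0854 q [-0.91  0.71  0.47  1.56 -0.37  0.96 -0.08]
t 8.38 tcp [0.5282 0.3419 0.025 ] F [ 0.2 -0.1  3.8] w 0.0544 q [-0.91  0.71  0.47  1.56 -0.37  0.96 -0.08]
t 9.22 tcp [0.5259 0.341  0.1579] F [-0.3 -0.6 -4.3] w 0.054 q [-0.94  0.57  0.53  1.43 -0.29  1.22 -0.14]
t 10.57 tcp [0.5439 0.0536 0.1693] F [ 0.4  0.5 -4. ] w 0.0544 q [-0.42  0.38  0.39  1.66 -0.15  1.14  1.37]
```

View pics/c2.png

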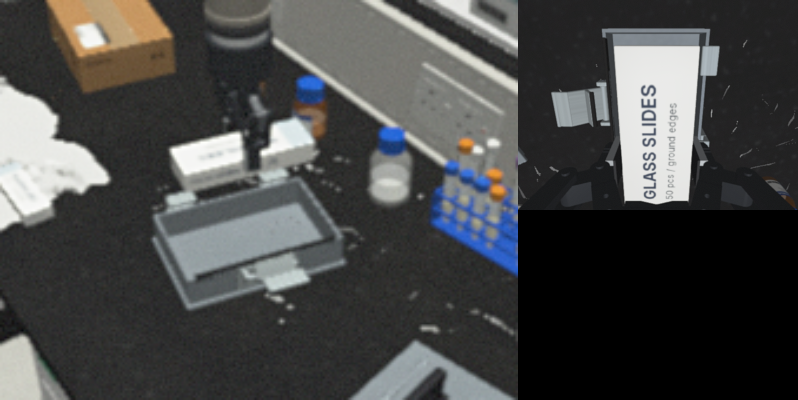

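```bash
python3 - <<'E'
from h import *
q=down(1.364)
robot.movel([.5442,.0524,.06],q,max_speed=.15)
print(robot.movel([.5442,.0524,.027],q,max_speed=.05,contact_N=5)); st()
robot.open(); st()
robot.movel([.5442,.0524,.20],q,max_speed=.2); st()
p=robot.get_image("wrist"); save(p,"w4")
robot.move_pose([.525,-.291,.24],down(1.803)); st()
p=robot.get_image("wrist"); save(p,"w5")
import pickle; pickle.dump(p,open("w5.pkl","wb"))
L=robot.regions_of(p,"lid"); print([(np.round(d["box"]),round(d["conf"],2)) for d in L])
m=L[0]["region"]; print(fit([(p,m)],box(.206,.136,.01,.015),[.525,-.291,.233],S=2))
print([(np.round(d["centre"],1),np.round(unproj(p,d["centre"],.049),4),round(d["conf"],2)) for d in robot.pinpoint(p,"lid_handle")])
E
python3 -c "
import cv2,numpy as np
cv2.imwrite('pics/c3.png',np.hstack([cv2.resize(cv2.imread(f'pics/w{i}.png'),(400,300)) for i in (4,5)]))"
```

```text
True
t 12.15 tcp [0.5433 0.0523 0.0288] F [ 0.3 -0.2  3.7] w 0.0545 q [-0.38  0.55  0.34  1.8  -0.23  0.84  1.44]
t 12.57 tcp [0.5418 0.0523 0.0277] F [-1.   0.   0.3] w 0.0857 q [-0.38  0.55  0.34  1.8  -0.23  0.84  1.44]
t 13.57 tcp [0.5432 0.0524 0.1987] F [-0.3  0.1 -0. ] w 0.0853 q [-0.43  0.35  0.4   1.62 -0.14  1.21  1.36]
t 14.93 tcp [ 0.5258 -0.289   0.2393] F [ 0.1  1.2 -0.3] w 0.0855 q [ 0.15  0.45  0.48  1.4  -0.21  1.35  2.44]
[(array([274., 168., 154., 205.]), 0.55)]
(array([ 0.52545309, -0.29086193,  0.23355215]), np.float64(-0.9860555885109054))
[(array([274.7, 188.5]), array([ 0.5275, -0.2909,  0.049 ]), 0.65)]
```

View pics/c3.png

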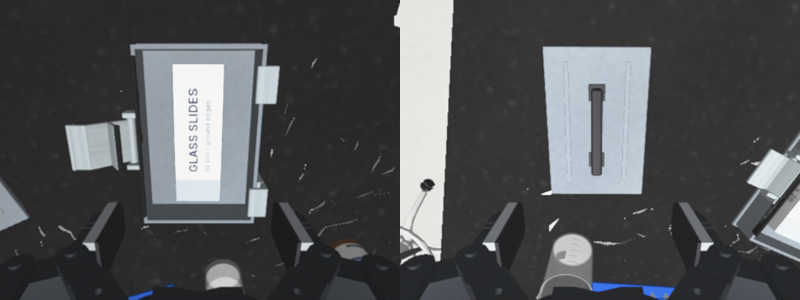

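```bash
cat >> h.py <<'E'
CX,CY,CYAW=.5442,.0524,-.207
Rc=R.from_euler('z',CYAW)
L2T=R.from_euler('z',np.pi/2)*R.from_euler('x',np.pi)
def c2w(v): return Rc.apply(np.asarray(v,float))+[CX,CY,0]
def lidpose(ey,ez,th,g=.049,dx=0.):
    """ey,ez mm of the +y lower plate edge in the case frame; th tilt, clamp side high"""
    A=R.from_euler('x',-th); E=np.array([dx,ey,ez])/1e3
    O=E-A.apply([0,.068,.010]); return c2w(O+A.apply([0,0,g])),(Rc*A*L2T).as_quat()
E
python3 - <<'E'
from h import *
q=down(.2336+np.pi/2); P=np.array([.5255,-.2909,0])
robot.move_pose(P+[0,0,.11],q)
print(robot.movel(P+[0,0,.048],q,max_speed=.1,contact_N=8)); st()
robot.grasp(90); st()
print([robot.ik(*lidpose(*a)) is not None for a in((48,90,.2),(48,48.3,.2),(73,48.3,.2),(70,46,.03))])
robot.movel(P+[0,0,.20],q,max_speed=.2); st()
robot.move_pose(*lidpose(46,100,.2)); st()
p=robot.get_image("scene"); save(p,"s6"); p=robot.get_image("wrist"); save(p,"w6")
E
python3 -c "
import cv2,numpy as np
a=cv2.imread('pics/s6.png')[110:300,180:433]
cv2.imwrite('pics/c6.png',np.hstack([cv2.resize(a,(400,300)),cv2.resize(cv2.imread('pics/w6.png'),(400,300))]))"
```

```text
False
t 16.43 tcp [ 0.5261 -0.2914  0.0488] F [ 0.6  0.6 -0.3] w 0.0857 q [ 0.19  0.62  0.42  1.63 -0.3   0.96  2.52]
t 17.09 tcp [ 0.5257 -0.291   0.0484] F [-0.7  0.7  3.1] w 0.0122 q [ 0.19  0.62  0.42  1.63 -0.3   0.96  2.52]
[True, True, True, True]
t 18.0 tcp [ 0.5245 -0.2901  0.1981] F [-0.5 -0.3 -3.3] w 0.0126 q [ 0.16  0.47  0.47  1.46 -0.22  1.26  2.45]
t 19.27 tcp [0.5416 0.0377 0.1516] F [ 0.  -0.3 -2.8] w 0.0123 q [-0.58  0.45  0.5   1.64 -0.02  1.17  1.25]
```

View pics/c6.png

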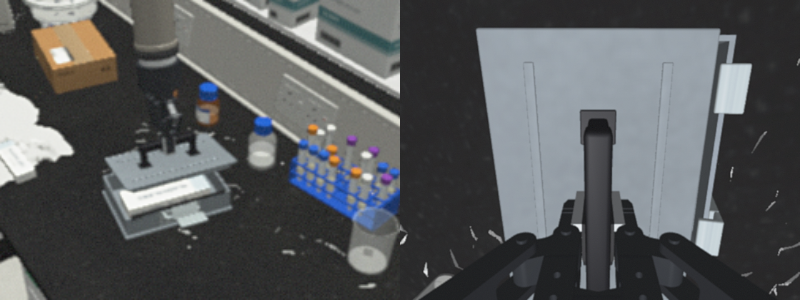

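```bash
python3 - <<'E'
from h import *
p=robot.get_image("wrist")
s=robot.sense(); T=R.from_quat(s["tool_rot"]); A=T*L2T.inv(); O=s["tcp_pos"]-A.apply([0,0,.0485])
for dp in(0,.03,-.03):
    B=A*R.from_euler('y',dp); Oo=s["tcp_pos"]-B.apply([0,0,.0485])
    X=B.apply([[-.103,-.068,.015],[-.103,.068,.015],[.103,-.068,.015],[.103,.068,.015]])+Oo
    print(dp,np.round(proj(p,X),1).tolist())
print("rc",(Rc.inv()*A).as_euler('xyz'), Rc.inv().apply(A.apply([0,.068,.01])+O-[CX,CY,0]))
E
python3 -c "
import cv2
cv2.imwrite('pics/w6c.png',cv2.resize(cv2.imread('pics/w6.png')[20:260,90:470],None,fx=2,fy=2))"
```

```text
0 [[105.6, 34.9], [453.1, 35.0], [160.1, 430.2], [396.6, 430.7]]
0.03 [[101.6, 31.0], [457.2, 31.1], [161.5, 424.2], [395.1, 424.6]]
-0.03 [[109.4, 38.8], [449.2, 39.0], [158.6, 436.4], [398.1, 436.8]]
rc [-0.20067131 -0.00076801 -0.00365832] [0.001043   0.04384726 0.10072124]
```

View pics/w6c.png

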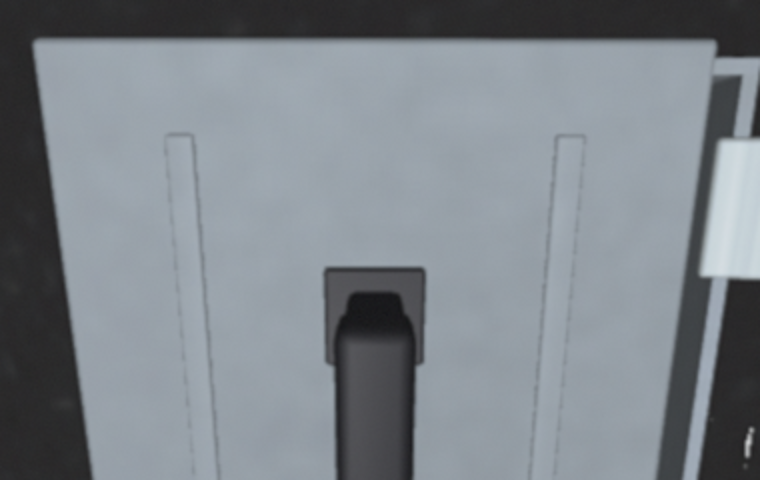

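```bash
cat >> h.py <<'E'
DP=-.02
def lidpose(ey,ez,th,g=.0485,dx=0.):
    A=R.from_euler('x',-th); E=np.array([dx,ey,ez])/1e3
    O=E-A.apply([0,.068,.010]); return c2w(O+A.apply([0,0,g])),(Rc*A*R.from_euler('y',-DP)*L2T).as_quat()
def lidnow(g=.0485):
    s=robot.sense(); A=R.from_quat(s["tool_rot"])*L2T.inv()*R.from_euler('y',DP); O=s["tcp_pos"]-A.apply([0,0,g])
    print("lid rot",np.round((Rc.inv()*A).as_euler('xyz'),3),"edge mm",np.round(1e3*Rc.inv().apply(A.apply([0,.068,.01])+O-[CX,CY,0]),1))
E
python3 - <<'E'
from h import *
robot.movel(*lidpose(47,70,.2),max_speed=.15); lidnow()
print(robot.movel(*lidpose(47,48.5,.2),max_speed=.05,contact_N=6)); lidnow(); st()
p=robot.get_image("scene"); save(p,"s7"); p=robot.get_image("wrist"); save(p,"w7");
E
python3 -c "
import cv2,numpy as np
a=cv2.imread('pics/s7.png')[180:290,220:367]
cv2.imwrite('pics/c7.png',np.hstack([cv2.resize(a,(400,300)),cv2.resize(cv2.imread('pics/w7.png'),(400,300))]))"
```

```text
lid rot [-0.201  0.002 -0.001] edge mm [-0.6 46.  69.2]
False
lid rot [-0.2  0.   0. ] edge mm [-0.1 46.9 48.4]
t 20.35 tcp [0.5417 0.0406 0.0996] F [ 0.1 -0.1 -2.8] w 0.0126 q [-0.56  0.52  0.48  1.67 -0.05  1.08  1.26]
```

View pics/c7.png

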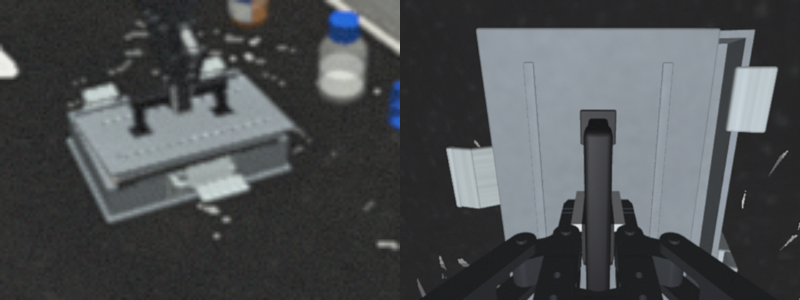

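```bash
python3 - <<'E'
from h import *
print(robot.movel(*lidpose(74,48.5,.2),max_speed=.04,contact_N=7)); lidnow(); st()
p=robot.get_image("wrist"); save(p,"w8");p=robot.get_image("scene"); save(p,"s8")
E
python3 -c "
import cv2,numpy as np
a=cv2.imread('pics/s8.png')[180:290,220:367]
cv2.imwrite('pics/c8.png',np.hstack([cv2.resize(a,(400,300)),cv2.resize(cv2.imread('pics/w8.png'),(400,300))]))"
```

```text
False
lid rot [-0.203  0.    -0.001] edge mm [ 0.1 72.  48.4]
t 21.27 tcp [0.547  0.0652 0.0998] F [-1.3 -5.8 -1.6] w 0.0128 q [-0.59  0.54  0.47  1.64 -0.06  1.1   1.22]
```

View pics/c8.png

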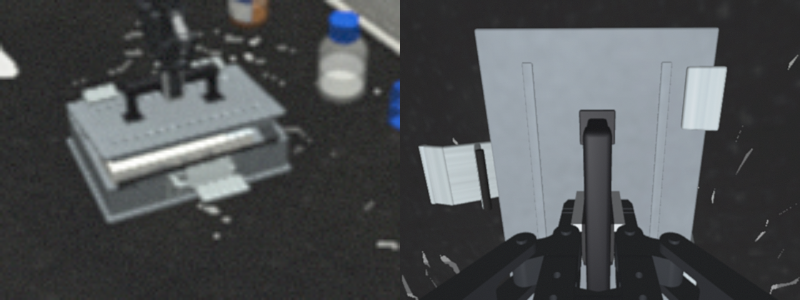

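```bash
python3 - <<'E'
from h import *
for ez,th in((48,.15),(47.5,.1),(47,.06),(46.5,.035),(46,.02)):
    c=robot.movel(*lidpose(70.5,ez,th),max_speed=.05,contact_N=None if th>.05 else 8); print(c); lidnow()
    if c: break
st()
p=robot.get_image("scene"); save(p,"s9");p=robot.get_image("wrist"); save(p,"w9")
E
python3 -c "
import cv2,numpy as np
a=cv2.imread('pics/s9.png')[180:290,220:367]
cv2.imwrite('pics/c9.png',np.hstack([cv2.resize(a,(400,300)),cv2.resize(cv2.imread('pics/w9.png'),(400,300))]))"
```

```text
False
lid rot [-0.148 -0.    -0.002] edge mm [ 0.1 71.4 48.2]
False
lid rot [-0.098 -0.    -0.001] edge mm [ 0.2 71.5 47.7]
False
lid rot [-0.059 -0.001  0.   ] edge mm [ 0.2 72.2 47.3]
False
lid rot [-0.034 -0.001  0.001] edge mm [ 0.1 72.2 46.8]
False
lid rot [-0.018 -0.001  0.002] edge mm [ 0.3 72.5 46.6]
t 22.67 tcp [0.5457 0.0574 0.0863] F [-0.   0.3 -0. ] w 0.0125 q [-0.44  0.49  0.4   1.72 -0.21  0.99  1.41]
```

View pics/c9.png

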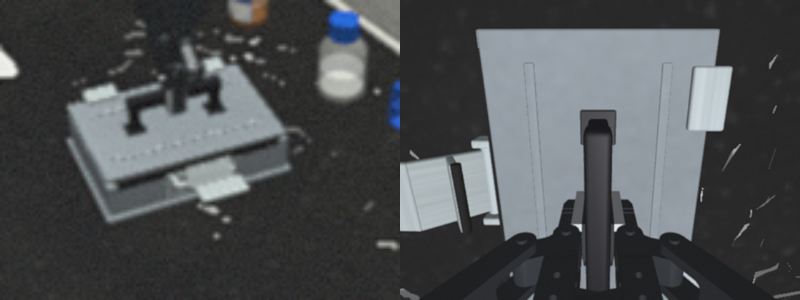

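```bash
python3 - <<'E'
from h import *
robot.sleep(.2); lidnow(); st()
print(robot.movel(*lidpose(69.5,46,.02),max_speed=.03,contact_N=10)); robot.sleep(.2); lidnow(); st()
robot.open(); robot.sleep(.2); st()
P=robot.sense()["tcp_pos"]
robot.movel(P+[0,0,.15],None,max_speed=.2); st()
p=robot.get_image("scene"); save(p,"s10");p=robot.get_image("wrist"); save(p,"w10")
import pickle; pickle.dump(p,open("w10.pkl","wb"))
for n in("clamp_tab","clamp_pivot","lid"): print(n,[(np.round(d["centre"],1),np.round(unproj(p,d["centre"],.06),4),round(d["conf"],2)) for d in robot.pinpoint(p,n)])
E
python3 -c "
import cv2,numpy as np
a=cv2.imread('pics/s10.png')[180:290,220:367]
cv2.imwrite('pics/c10.png',np.hstack([cv2.resize(a,(400,300)),cv2.resize(cv2.imread('pics/w10.png'),(400,300))]))"
```

```text
lid rot [-0.018 -0.001  0.002] edge mm [ 0.3 72.5 46.6]
t 22.97 tcp [0.5456 0.0574 0.0863] F [0.5 2.8 3.1] w 0.0126 q [-0.44  0.49  0.4   1.72 -0.21  0.99  1.41]
False
lid rot [-0.016 -0.002  0.002] edge mm [ 0.3 72.5 46.8]
t 23.42 tcp [0.5456 0.0573 0.0864] F [1.9 4.8 2.9] w 0.0127 q [-0.44  0.49  0.4   1.73 -0.21  0.99  1.41]
t 24.32 tcp [0.5447 0.0546 0.0859] F [ 0.4  0.2 -0.8] w 0.0851 q [-0.44  0.49  0.41  1.73 -0.21  0.99  1.41]
t 25.22 tcp [0.5438 0.0546 0.2347] F [0.6 0.4 0. ] w 0.0855 q [-0.47  0.35  0.44  1.53 -0.14  1.32  1.35]
clamp_tab [(array([123.9, 195.8]), array([ 0.5161, -0.0791,  0.06  ]), 0.72), (array([359.7, 195.8]), array([0.5564, 0.1193, 0.06  ]), 0.68)]
clamp_pivot [(array([199.2, 190.1]), array([ 0.5242, -0.0138,  0.06  ]), 0.86)]
lid [(array([281.9, 195.1]), array([0.5426, 0.0546, 0.06  ]), 0.96)]
```

View pics/c10.png

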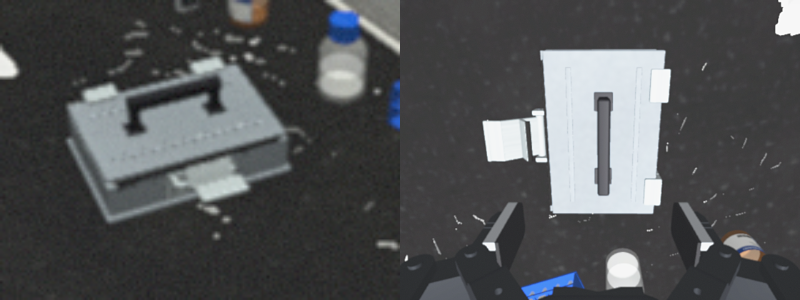

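View pics/w10.png

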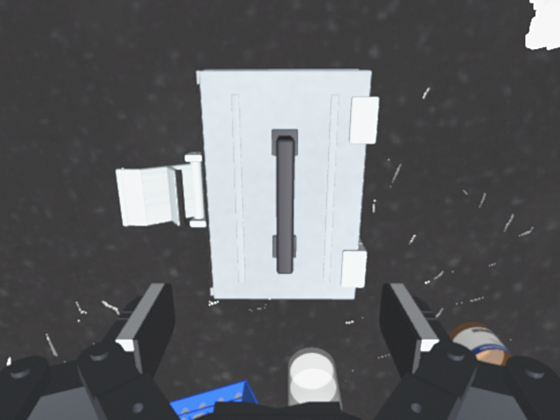

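```bash
python3 - <<'E'
import cv2
a=cv2.imread("pics/w10.png"); 
cv2.imwrite("pics/w10c.png",cv2.resize(a[60:305,110:385],None,fx=2.4,fy=2.4,interpolation=cv2.INTER_CUBIC))
from h import *
import pickle
p=pickle.load(open("w10.pkl","rb"))
for dy in(0,4):
  A=R.from_euler('x',-.03); E=np.array([0,.068+dy/1e3,.046])
  X=[c2w(E+A.apply([x,y,.005])) for x,y in((-.103,-.136),(-.103,0),(.103,0),(.103,-.136))]
  print(dy,np.round((proj(p,X)-[110,60]+.3)*2.4,0).tolist())
# clamp tab for theta, both tab edges
for th in(.8,.9,1.0,1.1):
  c,s=np.cos(th),np.sin(th); y=-.010*c-.064*s; z=.064*c-.010*s
  print(th,np.round((proj(p,[c2w([x,-.078+y,.030+z]) for x in(-.025,.025)])-[110,60]+.3)*2.4,0).tolist(), (y-.078,z+.03))
E
```

```text
0 [[202.0, 22.0], [617.0, 22.0], [578.0, 574.0], [238.0, 575.0]]
4 [[215.0, 22.0], [629.0, 22.0], [588.0, 574.0], [248.0, 575.0]]
0.8 [[26.0, 263.0], [44.0, 400.0]] (np.float64(-0.13087785691104112), np.float64(0.06741566848922335))
0.9 [[23.0, 260.0], [41.0, 395.0]] (np.float64(-0.13434902189886558), np.float64(0.06194976887304769))
1.0 [[22.0, 257.0], [40.0, 390.0]] (np.float64(-0.13725716608638677), np.float64(0.056164637727481974))
1.1 [[23.0, 254.0], [40.0, 385.0]] (np.float64(-0.13957323225818763), np.float64(0.050118078170622596))
```

View pics/w10c.png

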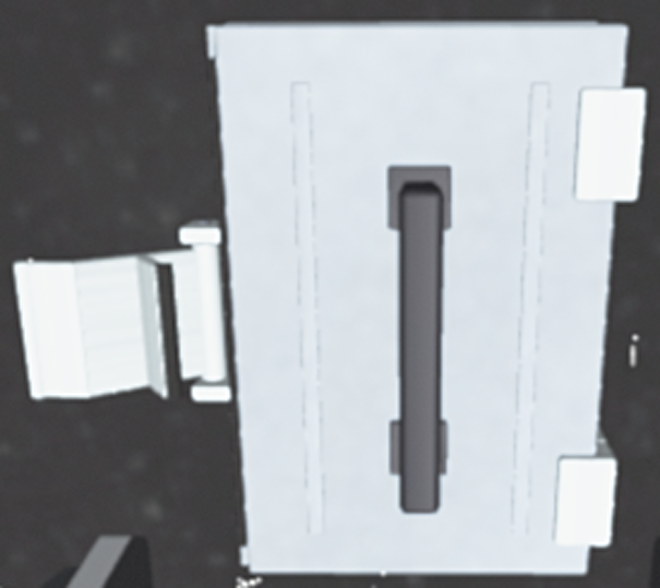

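```bash
cat > re.py <<'E'
import h
from h import *
h.DP=0
robot.movel(*lidpose(71.7,66,.02),max_speed=.2)
print(robot.movel(*lidpose(71.7,46.2,.02),max_speed=.08,contact_N=8)); st()
robot.grasp(90); robot.sleep(.1); lidnow(); st()
robot.movel(*lidpose(71.5,47,.05),max_speed=.03); lidnow()
robot.movel(*lidpose(70.5,47,.10),max_speed=.04); robot.sleep(.1); lidnow(); st()
robot.movel(*lidpose(68.5,47,.10),max_speed=.03); robot.sleep(.2); lidnow(); st()
p=robot.get_image("wrist"); save(p,"w11");p=robot.get_image("scene"); save(p,"s11")
E
python3 re.py
python3 -c "
import cv2,numpy as np
a=cv2.imread('pics/s11.png')[180:290,220:367]
cv2.imwrite('pics/c11.png',np.hstack([cv2.resize(a,(400,300)),cv2.resize(cv2.imread('pics/w11.png'),(400,300))]))"
```

```text
Traceback (most recent call last):
  File "re.py", line 1, in <module>
    import h
  File "h.py", line 1, in <module>
    from rig import robot
  File "re.py", line 4, in <module>
    robot.movel(*lidpose(71.7,66,.02),max_speed=.2)
NameError: name 'robot' is not defined
Traceback (most recent call last):
  File "re.py", line 1, in <module>
    import h
  File "h.py", line 1, in <module>
    from rig import robot
AttributeError: module 're' has no attribute 'compile' (consider renaming 're.py' since it has the same name as the standard library module named 're' and prevents importing that standard library module)
```

Name clash with the stdlib; nothing moved. Rename and run.

```bash
mv re.py regrasp1.py; rm -rf __pycache__/re.*; python3 regrasp1.py
python3 -c "
import cv2,numpy as np
a=cv2.imread('pics/s11.png')[180:290,220:367]
cv2.imwrite('pics/c11.png',np.hstack([cv2.resize(a,(400,300)),cv2.resize(cv2.imread('pics/w11.png'),(400,300))]))"
```

```text
False
t 26.67 tcp [0.545  0.0567 0.086 ] F [ 0.1 -0.2 -0. ] w 0.0854 q [-0.45  0.48  0.41  1.74 -0.2   0.97  1.4 ]
lid rot [-0.019 -0.     0.   ] edge mm [ 0.1 72.2 46.4]
t 27.43 tcp [0.5453 0.0573 0.0862] F [-0.2  2.   0.3] w 0.0125 q [-0.45  0.48  0.41  1.74 -0.2   0.97  1.4 ]
lid rot [-0.051  0.001  0.001] edge mm [-0.6 71.5 46.4]
lid rot [-0.099  0.001 -0.   ] edge mm [-0.4 70.1 46.6]
t 28.02 tcp [0.5451 0.0586 0.0917] F [-0.2  0.4 -2.1] w 0.0122 q [-0.52  0.5   0.44  1.71 -0.13  1.01  1.31]
lid rot [-0.1  0.  -0. ] edge mm [-0.  68.4 47. ]
t 28.48 tcp [0.5451 0.0569 0.0921] F [-0.  -0.2 -3.5] w 0.0125 q [-0.51  0.5   0.44  1.71 -0.13  1.01  1.32]
```

View pics/c11.png

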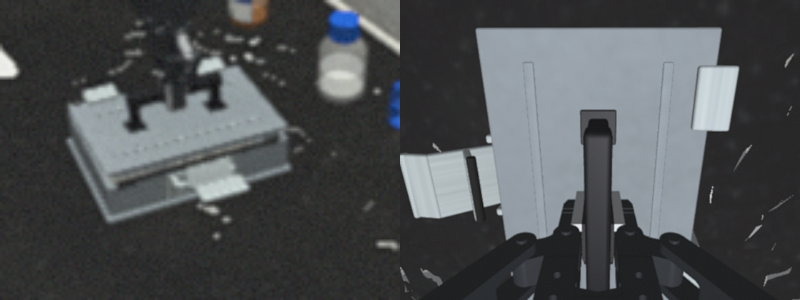

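```bash
cat > low.py <<'E'
import h
from h import *
h.DP=0
for ez,th in((47,.07),(46.5,.045),(46.2,.035),(46,.028)):
    robot.movel(*lidpose(68.5,ez,th),max_speed=.03); robot.sleep(.1); lidnow(); st()
robot.open(); robot.sleep(.1)
P=robot.sense()["tcp_pos"]
robot.movel(P+[0,0,.15],None,max_speed=.2); st()
p=robot.get_image("wrist"); save(p,"w12");p=robot.get_image("scene"); save(p,"s12")
E
python3 low.py
python3 -c "
import cv2,numpy as np
a=cv2.imread('pics/w12.png'); 
cv2.imwrite('pics/w12c.png',cv2.resize(a[60:305,110:385],None,fx=2.4,fy=2.4,interpolation=cv2.INTER_CUBIC))"
```

```text
lid rot [-0.07 -0.   -0.  ] edge mm [ 0.1 68.5 47.1]
t 28.93 tcp [0.545  0.0557 0.0902] F [ 0.7  0.4 -2.8] w 0.0125 q [-0.49  0.49  0.43  1.73 -0.15  0.99  1.35]
lid rot [-0.045 -0.    -0.   ] edge mm [ 0.1 68.6 46.6]
t 29.27 tcp [0.5448 0.0547 0.0881] F [-0.4 -0.4 -1.8] w 0.0124 q [-0.47  0.48  0.42  1.74 -0.18  0.98  1.37]
lid rot [-0.035 -0.001  0.   ] edge mm [ 0.2 68.7 46.4]
t 29.62 tcp [0.5448 0.0544 0.0872] F [-0.8 -1.1 -0.6] w 0.0126 q [-0.46  0.48  0.41  1.74 -0.19  0.97  1.38]
lid rot [-0.028 -0.     0.   ] edge mm [ 0.2 68.6 46.3]
t 29.98 tcp [0.5447 0.0541 0.0867] F [-0.   1.8  0.3] w 0.0124 q [-0.45  0.48  0.41  1.74 -0.19  0.97  1.39]
t 31.68 tcp [0.5437 0.054  0.2352] F [-0.7 -0.2 -0.6] w 0.0855 q [-0.48  0.34  0.45  1.55 -0.12  1.3   1.34]
```

View pics/w12c.png

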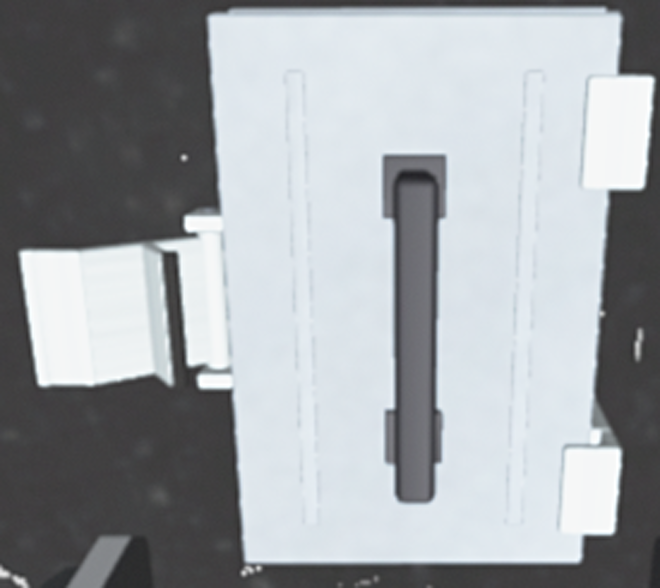

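```bash
cat >> h.py <<'E'
PHI0=0.
def tabpt(th):
    c,s=np.cos(th),np.sin(th); return np.array([-.078-.010*c-.064*s,.030+.064*c-.010*s])
def pushpose(th,gap=0.,d=.008,w=.011,al=None,dx=0.):
    al=.5*(max(th,0)+.155) if al is None else al
    f=np.array([np.sin(al),-np.cos(al)]); n=np.array([np.cos(al),np.sin(al)])
    t=tabpt(th)-d*f-(w+gap)*n
    return c2w([dx,*t]),(Rc*R.from_euler('x',al)*R.from_euler('z',PHI0)*R.from_euler('x',np.pi)).as_quat()
E
python3 - <<'E'
import h; from h import *
for ph in(0,np.pi):
    h.PHI0=ph
    for a in((1.05,.08),(1.05,.02),(1.05,0),(.7,0),(.4,0),(.2,0),(0,0),(-.15,0)): 
        q=robot.ik(*pushpose(*a)); print(ph,a,np.round(pushpose(*a)[0],3),None if q is None else np.round(q,2))
E
```

```text
0 (1.05, 0.08) [ 0.499 -0.161  0.008] [ 0.22  0.78  0.59  1.75 -0.96  1.3   1.08]
0 (1.05, 0.02) [ 0.51  -0.113  0.042] [ 0.11  0.7   0.61  1.79 -0.96  1.3   1.  ]
0 (1.05, 0) [ 0.513 -0.096  0.054] [ 0.07  0.67  0.62  1.8  -0.96  1.29  0.97]
0 (0.7, 0) [ 0.515 -0.085  0.075] [-0.07  0.56  0.65  1.83 -0.81  1.16  0.77]
0 (0.4, 0) [ 0.519 -0.07   0.09 ] [-0.22  0.49  0.67  1.83 -0.66  1.08  0.56]
0 (0.2, 0) [ 0.521 -0.058  0.097] [-0.33  0.47  0.69  1.82 -0.55  1.04  0.41]
0 (0, 0) [ 0.524 -0.045  0.101] [-0.43  0.46  0.71  1.81 -0.45  1.01  0.27]
0 (-0.15, 0) [ 0.526 -0.036  0.102] [-0.45  0.46  0.71  1.81 -0.44  1.02  0.25]
3.141592653589793 (1.05, 0.08) [ 0.499 -0.161  0.008] [-0.07  1.05  1.12  1.76 -1.27  1.66 -1.87]
3.141592653589793 (1.05, 0.02) [ 0.51  -0.113  0.042] [-0.18  0.95  1.12  1.8  -1.23  1.63 -1.97]
3.141592653589793 (1.05, 0) [ 0.513 -0.096  0.054] [-0.21  0.91  1.12  1.81 -1.22  1.61 -2.  ]
3.141592653589793 (0.7, 0) [ 0.515 -0.085  0.075] [ 1.13  0.77 -1.08  1.78  0.29  0.95  2.97]
3.141592653589793 (0.4, 0) [ 0.519 -0.07   0.09 ] [ 1.03  0.69 -1.08  1.78  0.39  0.98  2.8 ]
3.141592653589793 (0.2, 0) [ 0.521 -0.058  0.097] [ 0.85  0.57 -0.9   1.78  0.31  0.97  2.8 ]
3.141592653589793 (0, 0) [ 0.524 -0.045  0.101] [ 0.76  0.56 -0.9   1.77  0.41  1.02  2.66]
3.141592653589793 (-0.15, 0) [ 0.526 -0.036  0.102] [ 0.74  0.56 -0.9   1.76  0.41  1.02  2.64]
```

```bash
python3 - <<'E'
from h import *
P,q=pushpose(1.05,.012); out=Rc.apply([0,-.03,0])
robot.grasp(60)
robot.move_pose(P+out+[0,0,.12],q); st()
robot.movel(P+out,q,max_speed=.15); robot.movel(P,q,max_speed=.1); st()
print(robot.movel(*pushpose(1.05,-.008),max_speed=.03,contact_N=4)); st()
p=robot.get_image("scene"); save(p,"s13");p=robot.get_image("wrist"); save(p,"w13");
p=robot.get_image("top"); save(p,"t13")
E
python3 -c "
import cv2,numpy as np
a=cv2.imread('pics/s13.png')[190:300,230:377]
cv2.imwrite('pics/c13.png',np.hstack([cv2.resize(a,(400,300)),cv2.resize(cv2.imread('pics/w13.png'),(400,300))]))"
```

```text
t 33.38 tcp [ 0.5049 -0.1355  0.1667] F [0.5 0.8 0. ] w -0.0001 q [ 0.07  0.55  0.73  1.68 -0.85  1.5   0.85]
t 34.77 tcp [ 0.5112 -0.1054  0.0471] F [ 0.6 -0.5  0.8] w -0.0003 q [ 0.07  0.7   0.65  1.8  -0.98  1.31  1.  ]
True
t 35.34 tcp [ 0.5133 -0.0932  0.0556] F [-0.7  0.4 -1.2] w 0.0004 q [ 0.04  0.68  0.66  1.81 -0.98  1.31  0.97]
```

View pics/c13.png

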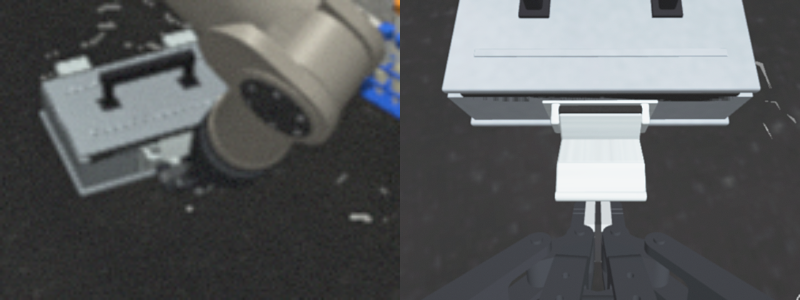

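```bash
python3 - <<'E'
from h import *
for th in(.95,.85,.75,.65,.55,.45,.35):
    c=robot.movel(*pushpose(th,-.004),max_speed=.05,contact_N=35)
    s=robot.sense(); T=Rc.inv().apply(s["tcp_pos"]-[CX,CY,0]); F=Rc.inv().apply(s["contact_force"])
    D=Rc.inv().apply(pushpose(th,-.004)[0]-[CX,CY,0])
    print(th,c,"err mm",np.round(1e3*(T-D),1),"Fcase",np.round(F,1))
    if c: break
st()
p=robot.get_image("scene"); save(p,"s14");p=robot.get_image("wrist"); save(p,"w14")
E
python3 -c "
import cv2,numpy as np
a=cv2.imread('pics/s14.png')[190:300,230:377]
cv2.imwrite('pics/c14.png',np.hstack([cv2.resize(a,(400,300)),cv2.resize(cv2.imread('pics/w14.png'),(400,300))]))"
```

```text
0.95 False err mm [-1.4 -1.7 -0.7] Fcase [-2.6 -4.  -0.8]
0.85 False err mm [-1.1 -2.5 -0.5] Fcase [-2.3 -5.4  0.1]
0.75 False err mm [-0.8 -2.9 -0.3] Fcase [-2.6 -6.8  0.9]
0.65 False err mm [-0.4 -3.   0.1] Fcase [-2.9 -6.1  1.1]
0.55 False err mm [-0.1 -2.6  0.3] Fcase [-3.1 -5.3  0.9]
0.45 False err mm [ 0.2 -2.1  0.5] Fcase [-1.3 -5.5  2.2]
0.35 False err mm [ 0.3 -1.6  0.6] Fcase [-0.8 -4.5  2.8]
t 37.55 tcp [ 0.5199 -0.0648  0.0933] F [-1.7 -4.2  2.8] w 0.0001 q [-0.35  0.53  0.83  1.83 -0.71  1.11  0.58]
```

View pics/c14.png

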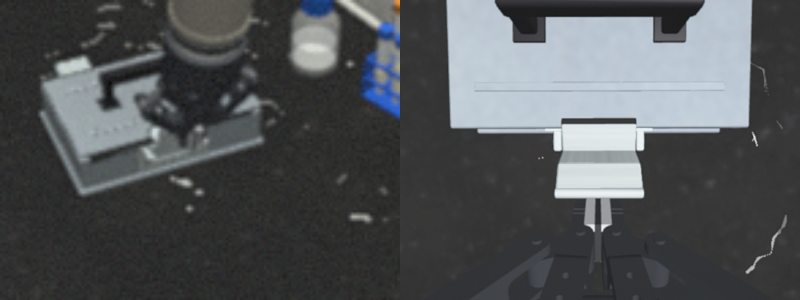

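```bash
python3 - <<'E'
from h import *
def rep(th,gap,c):
    s=robot.sense(); T=Rc.inv().apply(s["tcp_pos"]-[CX,CY,0]); F=Rc.inv().apply(s["contact_force"])
    D=Rc.inv().apply(pushpose(th,gap)[0]-[CX,CY,0])
    print(th,gap,c,"tcp",np.round(1e3*T,1),"err mm",np.round(1e3*(T-D),1),"Fcase",np.round(F,1)); return F
for th,gap in((.27,-.005),(.2,-.006),(.13,-.007),(.07,-.008),(0,-.008),(0,-.011),(0,-.014),(0,-.017),(0,-.02)):
    c=robot.movel(*pushpose(th,gap),max_speed=.04,contact_N=30); robot.sleep(.05); F=rep(th,gap,c)
    if F[1]<-32: break
st()
p=robot.get_image("scene"); save(p,"s15");p=robot.get_image("wrist"); save(p,"w15")
E
python3 -c "
import cv2,numpy as np
a=cv2.imread('pics/s15.png')[190:300,230:377]
cv2.imwrite('pics/c15.png',np.hstack([cv2.resize(a,(400,300)),cv2.resize(cv2.imread('pics/w15.png'),(400,300))]))"
```

```text
0.27 -0.005 False tcp [   0.3 -114.1   95.9] err mm [ 0.3 -1.8  0.3] Fcase [-0.5 -5.8  2.1]
0.2 -0.006 False tcp [   0.3 -109.4   97.9] err mm [ 0.3 -2.6  0.2] Fcase [-0.6 -7.   2. ]
0.13 -0.007 False tcp [   0.2 -104.9   99.6] err mm [ 0.2 -3.6  0.1] Fcase [-1.3 -7.5  1.7]
0.07 -0.008 False tcp [   0.2 -101.5  100.7] err mm [ 0.2 -5.2 -0. ] Fcase [-0.3 -9.6  1.6]
0 -0.008 False tcp [ 1.000e-01 -1.009e+02  1.014e+02] err mm [ 0.1 -9.3 -0.3] Fcase [  1.2 -16.4  -0.9]
0 -0.011 False tcp [   0.  -100.8  101.5] err mm [  0.  -12.1  -0.5] Fcase [  0.  -20.1  -2.8]
0 -0.014 False tcp [   0.  -100.7  101.5] err mm [  0.  -15.   -0.7] Fcase [  0.4 -23.1  -3.8]
0 -0.017 False tcp [   0.  -100.5  101.6] err mm [  0.  -17.8  -0.8] Fcase [  0.8 -27.8  -4.6]
0 -0.02 False tcp [  -0.  -100.3  101.7] err mm [ -0.  -20.6  -1. ] Fcase [  0.6 -30.6  -5.6]
t 40.54 tcp [ 0.5236 -0.0457  0.1017] F [ -5.7 -30.   -5.6] w -0.0 q [-0.59  0.53  0.92  1.82 -0.54  1.05  0.33]
```

View pics/c15.png

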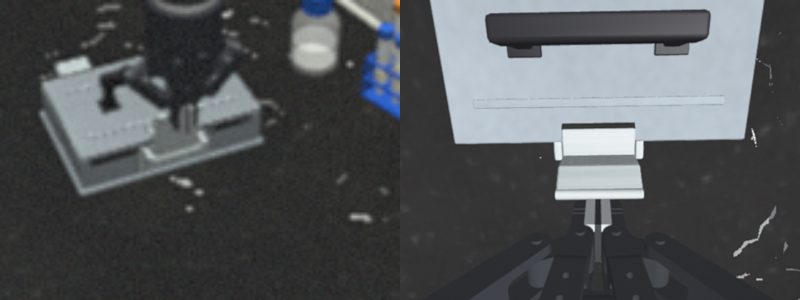

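```bash
python3 - <<'E'
from h import *
robot.movel(*pushpose(0,-.023),max_speed=.04); robot.sleep(.2); st()
robot.movel(*pushpose(0,.03),max_speed=.12)
p=robot.get_image("wrist"); save(p,"w16")
P,q=pushpose(0,.12,al=.45); robot.movel(P+[0,0,-.0],q,max_speed=.2); st()
p=robot.get_image("wrist"); save(p,"w17");import pickle; pickle.dump(p,open("w17.pkl","wb"))
p=robot.get_image("scene"); save(p,"s17")
E
python3 -c "
import cv2,numpy as np
a=cv2.imread('pics/s17.png')[190:300,230:377]
cv2.imwrite('pics/c17.png',np.hstack([cv2.resize(a,(400,300)),cv2.resize(cv2.imread('pics/w16.png'),(400,300))]))"
```

```text
t 41.09 tcp [ 0.5236 -0.0456  0.1018] F [ -6.3 -35.   -5.6] w -0.0 q [-0.59  0.53  0.92  1.82 -0.54  1.05  0.32]
t 42.39 tcp [ 0.5018 -0.1514  0.0442] F [ 0.8  0.3 -0.3] w -0.0001 q [ 0.04  0.67  0.69  1.79 -0.88  1.23  0.95]
```

View pics/c17.png

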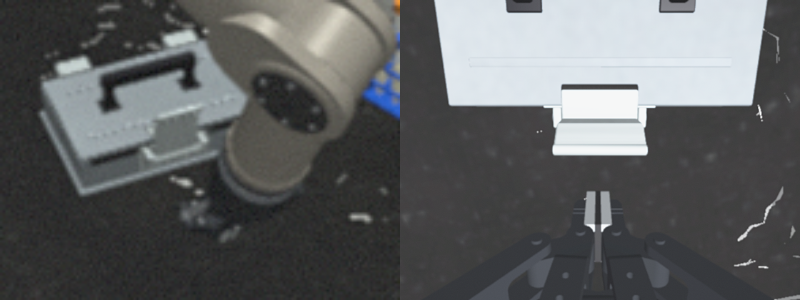

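View pics/w17.png

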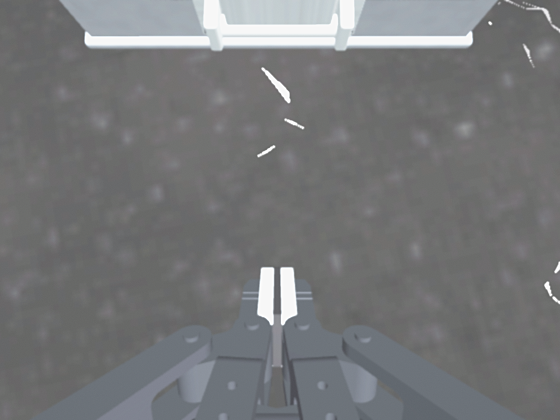

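```bash
python3 - <<'E'
from h import *
P,q=pushpose(0,.05); robot.movel(P+[0,0,.03],q,max_speed=.2); robot.sleep(.2); st()
p=robot.get_image("wrist"); save(p,"w18");import pickle; pickle.dump(p,open("w18.pkl","wb"))
s=robot.get_image("scene"); save(s,"s18"); pickle.dump(s,open("s18.pkl","wb"))
for th in(0,.03):
  for dy in(0,2):
    A=R.from_euler('x',-th); E=np.array([0,.068+dy/1e3,.046])
    X=[c2w(E+A.apply([x,y,z])) for x,y,z in((-.103,-.136,.005),(.103,-.136,.005),(-.103,-.136,0),(.103,-.136,0))]
    print("lid",th,dy,np.round(proj(p,X),1).tolist())
for th in(0,.05,.1,.2): print("tab",th,np.round(proj(p,[c2w([x,*tabpt(th)]) for x in(-.025,.025)]),1).tolist())
E
python3 -c "
import cv2,numpy as np
cv2.imwrite('pics/w18c.png',cv2.resize(cv2.imread('pics/w18.png')[40:290,40:540],None,fx=1.6,fy=1.6,interpolation=cv2.INTER_CUBIC))
cv2.imwrite('pics/s18c.png',cv2.resize(cv2.imread('pics/s18.png')[195:280,235:345],None,fx=7,fy=7,interpolation=cv2.INTER_CUBIC))"
```

```text
t 43.35 tcp [ 0.5121 -0.0959  0.1264] F [ 0.6 -0.9 -0.6] w 0.0002 q [-0.47  0.49  0.92  1.79 -0.51  1.11  0.43]
lid 0 0 [[87.6, 98.3], [469.3, 96.5], [92.1, 98.7], [464.7, 97.0]]
lid 0 2 [[87.0, 94.4], [469.8, 92.6], [91.7, 94.9], [465.2, 93.2]]
lid 0.03 0 [[83.6, 97.5], [473.3, 95.7], [88.4, 98.2], [468.5, 96.5]]
lid 0.03 2 [[83.1, 93.5], [473.8, 91.7], [87.9, 94.4], [469.0, 92.6]]
tab 0 [[221.1, 140.2], [335.1, 139.7]]
tab 0.05 [[221.7, 147.4], [334.7, 147.0]]
tab 0.1 [[222.2, 154.4], [334.2, 154.0]]
tab 0.2 [[223.4, 167.7], [333.0, 167.3]]
```

View pics/w18c.png

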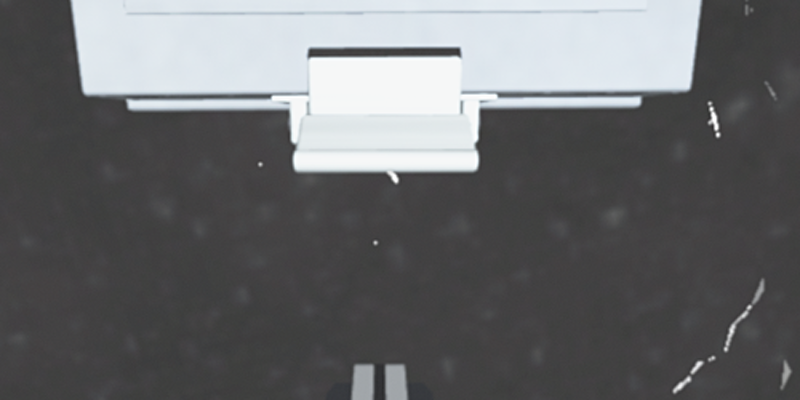

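View pics/s18c.png

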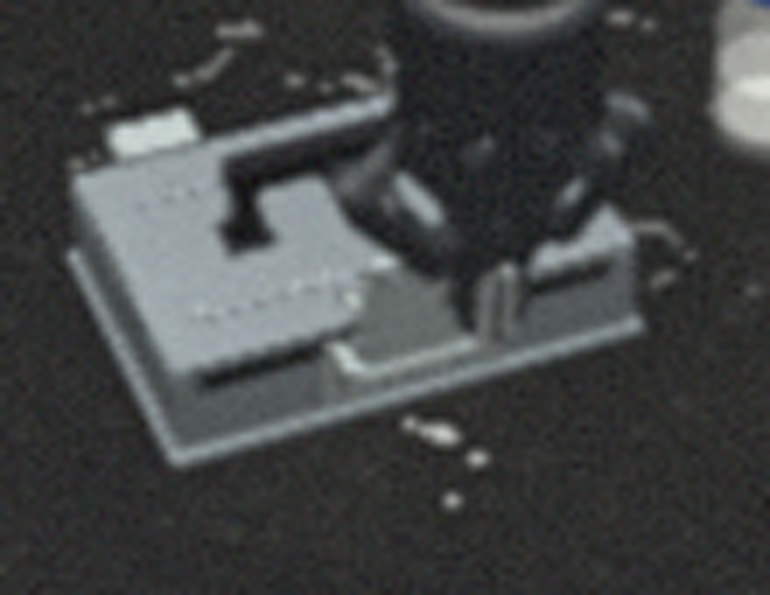

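```bash
python3 - <<'E'
from h import *
import pickle
def vp(y,z,al): return c2w([0,y,z]),(Rc*R.from_euler('x',al)*R.from_euler('x',np.pi)).as_quat()
for a in((-.25,.09,.8),(-.22,.09,.9),(-.2,.09,.8)):
    q=robot.ik(*vp(*a)); print(a,q)
    if q is not None: break
robot.move_pose(*vp(*a)); robot.sleep(.2); st()
p=robot.get_image("wrist"); save(p,"w19"); pickle.dump(p,open("w19.pkl","wb"))
for th in(0,.03):
    A=R.from_euler('x',-th); E=np.array([0,.070,.046])
    X=[c2w(E+A.apply([x,y,z])) for x,y,z in((-.103,-.136,.005),(.103,-.136,.005),(-.103,-.136,0),(.103,-.136,0))]
    print("lid",th,np.round(proj(p,X),1).tolist())
print("rim",np.round(proj(p,[c2w([x,-.068,.046]) for x in(-.103,.103)]),1).tolist())
for th in(0,.05,.1): print("tab",th,np.round(proj(p,[c2w([x,*tabpt(th)]) for x in(-.025,.025)]),1).tolist())
E
```

```text
(-0.25, 0.09, 0.8) [ 0.3855225   0.77180104  0.55598992  1.60708022 -0.94074419  1.58685521
  1.06997335]
t 44.58 tcp [ 0.4941 -0.1897  0.0909] F [-0.2 -0.   0.6] w -0.0003 q [ 0.38  0.77  0.55  1.61 -0.94  1.59  1.07]
lid 0 [[134.3, 65.0], [419.8, 66.1], [136.7, 70.6], [417.4, 71.6]]
lid 0.03 [[132.3, 60.2], [421.7, 61.2], [134.7, 66.0], [419.3, 67.0]]
rim [[136.2, 72.5], [417.8, 73.6]]
tab 0 [[234.2, 32.7], [319.2, 33.0]]
tab 0.05 [[234.0, 37.2], [319.4, 37.5]]
tab 0.1 [[233.8, 42.0], [319.5, 42.2]]
```

View pics/w19.png

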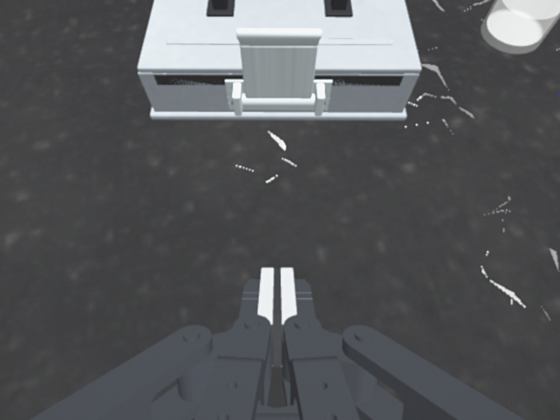

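```bash
python3 -c "
import cv2
cv2.imwrite('pics/w19c.png',cv2.resize(cv2.imread('pics/w19.png')[20:130,125:435],None,fx=2.55,fy=4,interpolation=cv2.INTER_CUBIC))"
```

```text
(no output)
```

View pics/w19c.png

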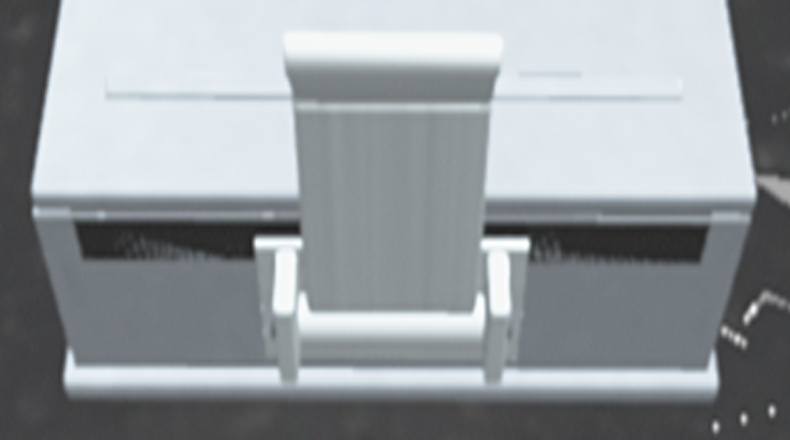

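```bash
python3 - <<'E'
from h import *
p=robot.get_image("top"); cv2.imwrite("pics/t20.png",cv2.resize(p["color"][110:345,130:490,::-1],None,fx=2.2,fy=2.2))
for n in("media_bottle","small_amber","beaker"): print(n,[(np.round(d["centre"],0),np.round(unproj(p,d["centre"],0),3),round(d["conf"],2)) for d in robot.pinpoint(p,n)])
E
```

```text
media_bottle [(array([292., 144.]), array([0.773, 0.038, 0.   ]), 0.92), (array([219., 145.]), array([0.776, 0.238, 0.   ]), 0.43)]
small_amber []
beaker [(array([410., 150.]), array([ 0.746, -0.284,  0.   ]), 0.96)]
```

View pics/t20.png

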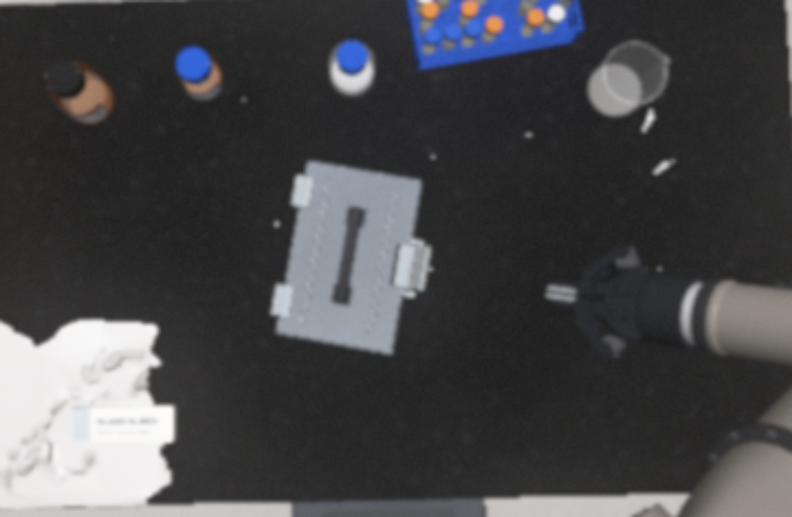

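The top view shows the lid under both hooks and the clamp shut. The bottles, the beaker and the smaller carton haven't moved, and the arm is clear, so I'm handing in.

```bash
python3 - <<'E'
from h import *
st(); print(robot.close_job())
E
```

```text
t 44.83 tcp [ 0.4932 -0.1915  0.0903] F [-1.1 -0.1 -0.3] w -0.0003 q [ 0.38  0.77  0.56  1.61 -0.94  1.59  1.07]
the job is handed in; nothing more can be done
None
```

I handed the job in at about 45 s. The larger slide box lies flat in the case, the lid is under both hooks, and the lever clamp is swung home.

**Fixed on the way:** the lid first came down about 4 mm too far towards the hooks, so its clamp-side edge barely covered the seal. I regripped it, lifted that edge, moved the lid back about 3–4 mm and lowered it again before clamping.

**Last checks:**
- **Clamp:** the thumb tab stopped within about 1 mm of its calculated shut position. It held firm there under a 35 N push, and the pictures put its angle at about 0.
- **Lid:** the clamp-side edge is on the rim with no gap visible. Its measured corners fit a flush lid to within a few pixels, not one held 4 mm up. I checked the hook side only in the scene and top views.
- **Bystanders:** the bottles, the beaker and the smaller carton look unmoved. The small amber bottle was not recognised in the last picture, but it shows in its original place.

Nothing disagreed beyond the 1–2 mm calibration error.

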